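# Clip the archive key onto its bench eye

## Robot

A 6-joint arm with a two-finger parallel gripper is mounted at the origin on the work surface. World frame = base frame: x ahead of the robot, y to its left, z up, the work surface at z = 0. Lengths are in mm, angles in rad, forces in N, time in s.
With the tool pointing down it reaches from about 275 to 725 mm from the base axis. Payload 15.9 kg.
Tool frame: the origin (TCP) lies midway between the tips of the shut fingers; the grasp point (between the pads) lies 19 mm behind it; z points along the fingers, y is the line along which they close (so a half turn about z gives the same grasp; the last joint's range is limited). The gripper opens to 85 mm and grips with 20 to 120 N. Pads are 22 mm wide; open, the fingers measure 114 mm over their backs; the gripper's body (76 mm by 85 mm) begins 54 mm behind the grasp point. The pads swing forward as they close: fully open they stand 13 mm farther back than shut.
Start: joints at [1.13, 0.213, -0.034, 1.323, 0, 1.571], TCP at [213.324, 452.193, 231.306] pointing down, gripper open.
Joint ranges: [-2.98, 2.98], [-0.74, 1.72], [-1.14, 1.35], [-2.1, 2.04], [-1.57, 1.44], [-3.14, 3.14]. Speed limits (rad/s): [1.89, 1.89, 2.39, 2.57, 3.14, 3.14].

## Interface

Orientations are given as a unit quaternion [w, x, y, z].
In Python, from station import read_state, get_image, hand_in gives the robot as it stands.
- The arm moves only by the shell command python3 -m handwheel 'ROWS' [OPENING] [FORCE]. ROWS is text: rows parted by semicolons, each of 6 numbers parted by spaces: the shift along the world's x, y, z in mm, then the turn, a rotation vector about the world's x, y, z in degrees. In form: tx ty tz ax ay az; .... A call has 1 to 5 rows; each row is the pose to reach, as a shift and turn from the pose commanded when the call began; what a row does not reach only later rows make up. A row lasts 1/8 s, in which the tool goes at most 62.5 mm and 10.7 degrees, less where a joint would pass 70% of its speed; a pose out of reach is approached as far as the arm can. A call with a gripper value outside its range is refused whole. OPENING is the gripper command: -1 is shut, 1 is fully open, values between are in proportion, set as the call begins (- or left out, the last holds). The fingers move at their own pace and stop on an object; FORCE is the grip in N (left out, the last holds). Time passes only in rows, so rows that repeat a pose let the fingers close. It gives the time, the measured TCP pose, the force, the opening and the grip force at its end, in the units of the state.
- read_state(): the state, without advancing time (a new reading comes with each control period).
- get_image(name): name is "scene" or "top" or "wrist"; returns a dict with "pixels" (420x560x3 uint8, red, green, blue), "range_z" (420x560 float32, mm along the optical axis (not along the pixel's ray), 0 where there is no reading), "intrinsics" (3x3 intrinsics, pixels), "distortion" ([k1, k2, p1, p2, k3] as OpenCV has them; the pictures are not rectified), "position" and "orientation" of the camera in the world. Camera axes: x right, y up, looking along -z (the intrinsics and any distortion apply to the point x, -y, -z); pixel columns grow to the right and rows downward; lengths in mm; the calibration is good to about 2 mm. A picture is of the moment at which its call begins.
- hand_in(): hands the job in; it is judged then, once.
The state is a dict: "time": time; "joints": joint angles; "qd": joint speeds; "joint_efforts": joint torques, N m; "tcp_pos": TCP position; "tool_rot": TCP orientation; "contact_force": force on the tool from outside, world axes, zero at the start; "torque": the same for the moment, N m; "finger_gap": opening from 0.0 (shut) to 1.0 (fully open); "finger_force": force on a finger pad.
Only numpy, scipy, OpenCV 4.12 (cv2) and the standard library are available. Lean on these libraries where they do the work, as an engineer would, in place of code of your own. Each camera call takes 0.05 s, during which the arm holds its last target. There are 200 camera calls.

## Task

Secure the archive key: push its snap hook onto the steel eye on the bench so that the sprung yellow gate gives way and snaps fully shut behind one of the eye's two upright legs. Leave the key lying flat on the bench, hooked on and let go, and do not disturb the archive box, the ledger or the tape roll.

Things in the scene. Friction and masses are not known exactly. Their poses are not given: they have to be found in the camera images.
- clip_grip (a point): Centre of the key clip's red plastic head, the part to grip: a block 44 (x) x 34 (y) x 18 (z) mm, loose, about 0.12 kg, lying flat on the bench at the start (this point 9 mm up). Axes turn with the clip: +x points to the snap hook, -x to the brass key blade, which ends 63 mm behind this point; z up. The hook's loop lies in the level plane through this point.
- hook_middle (a point): Middle of the space inside the hook, 51 mm ahead (+x) of clip_grip, same axes. The hook is a flat loop of 7 mm aluminium rod: spine on the -x side, arms at y = -30 and +30 mm, sprung gate across the front, foremost edge 28.5 mm ahead of this point. Clear inside: x = -21.5 to +22, y = -26 to +26 mm. The fixed nose closes the front +y corner down to y = 18.5 mm.
- gate_tip (a point): Free end of the yellow gate (6 mm rod, moves with it); shut: 25 mm ahead of hook_middle, y = +14 mm, beside the nose; pivot at x = 25, y = -28 mm. A leg of the eye enters only by pressing the gate inward (-x), best near this end, at y = 2 to 13 mm of the clip; at y = 9 the gate slips past it and snaps shut once the leg's centre is 7 mm behind hook_middle; it meets the spine at 17 mm behind.
- gate (a joint): Angle of the yellow spring gate of the snap hook: 0 = shut, grows as its free end is pressed inward, to 1.15 rad at most. The spring shuts it by itself; pressing it in near its free end takes about 1.5 to 5 N.
- eye: The eye: an upright closed staple of 8 mm round steel, fixed to the bench; origin on the bench at its middle. Two upright legs at y = +35 and -35 mm of its own frame (centres), joined by a bar on top; overall height 55 mm. Foot plate 28 (x) x 110 (y) x 4 (z) mm. Its x axis is level and square to the staple's plane, -x roughly towards the robot; z up.
- leg_left (a point): Point on the centre line of the eye's leg at y = +35 mm, 9 mm above the bench (the height of the hook's plane when the clip lies flat). Axes as the eye's.
- leg_right (a point): The same on the leg at y = -35 mm.
- archive_box: Bystander: grey lidded archive box 196 x 136 x 60 mm, loose, origin at the centre of its underside.
- ledger: Bystander: dark red bound book 190 x 130 x 32 mm, loose, lying flat, origin at the centre of its underside.
- tape_roll: Bystander: paper tape roll, outer diameter 70, height 22 mm, loose, lying flat, origin at the centre of its underside.
Mind the look-alikes: they are no part of the job. There is more than one size of the part that bears clip_grip; the job needs the middle-sized.

How it is judged (in metres and radians):
At the end, for the whole second after the job is handed in: One leg of the eye is inside the loop of the snap hook (leg centre between x = 29 and 74 mm and y = -29 and 29 mm of the clip's grip point), the gate is shut (below 0.1 rad), and the clip lies flat on the bench (tilt below 0.25 rad, grip point below 20 mm) at rest (((x of leg_left in the frame of clip_grip between 0.029 and 0.074 m and y of leg_left in the frame of clip_grip between -0.029 and 0.029 m) or (x of leg_right in the frame of clip_grip between 0.029 and 0.074 m and y of leg_right in the frame of clip_grip between -0.029 and 0.029 m)) and value of joint gate below 0.1 rad and angle between clip_grip's own z axis and vertical below 0.25 rad and height (world z) of clip_grip below 0.02 m and linear speed of clip below 0.02 m/s); the robot touches nothing.
It fails at once if the archive box, the ledger or the tape roll is moved by more than 25 mm (distance of any of archive_box, ledger, tape_roll from where it was at the start of the episode above 0.025 m).
It also fails if it takes over 45 s, if anything falls off the work surface, if the arm or the gripper's body presses on something with over 40 N, if the wrist force passes 120 N, or if a joint passes its speed limit or range.

## Working session

There is one attempt and no reset: what is moved stays moved. The work goes in short steps, Python scripts to look and compute and a shell command to move; the robot and the scene stay as the last step left them, time stands still between calls to the robot, and variables do not carry over. Pictures are saved under pics/ and viewed, at most 10 in all, crops included, and the job is handed in when it is done.

```bash
ls; mkdir -p pics
cat > h.py <<'E'
import numpy as np,cv2
from scipy.spatial.transform import Rotation as R
from station import *
def shot(n,f=None):
    d=get_image(n)
    if f: cv2.imwrite('pics/'+f,d['pixels'][:,:,::-1])
    np.save('/tmp/%s.npy'%n,d,allow_pickle=True)
    return d
def load(n): return np.load('/tmp/%s.npy'%n,allow_pickle=True).item()
def ray(d,uv):
    p=cv2.undistortPoints(np.array(uv,float).reshape(-1,1,2),d['intrinsics'],np.array(d['distortion'])).reshape(-1,2)
    v=np.c_[p[:,0],-p[:,1],-np.ones(len(p))]
    q=d['orientation']; return R.from_quat([q[1],q[2],q[3],q[0]]).apply(v)
def onplane(d,uv,z):
    v=ray(d,uv);c=np.array(d['position']);return c+v*((z-c[2])/v[:,2])[:,None]
def mask(d,lo,hi):
    return cv2.inRange(cv2.cvtColor(d['pixels'],cv2.COLOR_RGB2HSV),np.array(lo),np.array(hi))
def blobs(m,amin=15):
    n,l,s,c=cv2.connectedComponentsWithStats(m)
    return [(i,s[i],c[i],l==i) for i in range(1,n) if s[i][4]>=amin]
E
python3 - <<'E'
from h import *
for n in('top','scene'):
    d=shot(n,n+'0.png');print(n,d['position'],d['orientation'])
print(read_state())
E
```

```text
pics
top [ 318.84218897   13.51922002 1103.05382512] [ 0.71093223  0.06826917 -0.06806261 -0.69662197]
scene [1149.07698401  -72.66376228  831.94438901] [0.69185677 0.24623398 0.22214603 0.64136899]
{'time': 0.1, 'joints': array([ 1.12998604e+00,  2.13319973e-01, -3.49490084e-02,  1.32352738e+00,
        7.45205543e-06,  1.57080485e+00]), 'qd': array([-6.72969134e-05, -1.26712753e-04,  9.58219547e-04, -2.38191814e-03,
       -1.47577356e-04,  5.28682316e-04]), 'joint_efforts': array([ 9.08304992e-04, -6.87253404e+01,  4.87800014e+01,  1.24988635e-02,
        6.73582167e-05, -4.00065858e-05]), 'tcp_pos': array([213.20615033, 451.93292864, 230.87793766]), 'tool_rot': array([-1.12949883e-04,  2.18629116e-01,  9.75807901e-01, -4.87106314e-04]), 'contact_force': array([ 0.21966428, -0.15866557, -1.03158394]), 'torque': array([-0.00368804, -0.04295976, -0.04774235]), 'finger_force': 0.0, 'finger_gap': 1.0029582777181254}
```

View pics/top0.png

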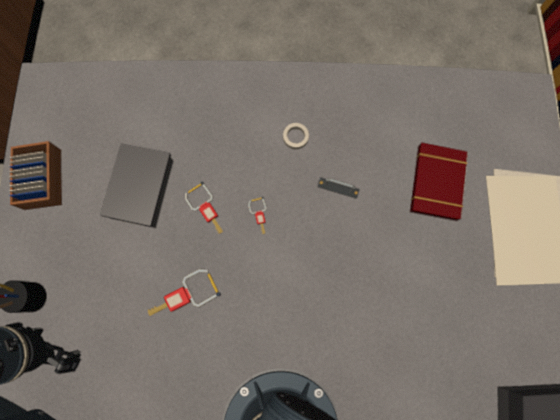

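View pics/scene0.png

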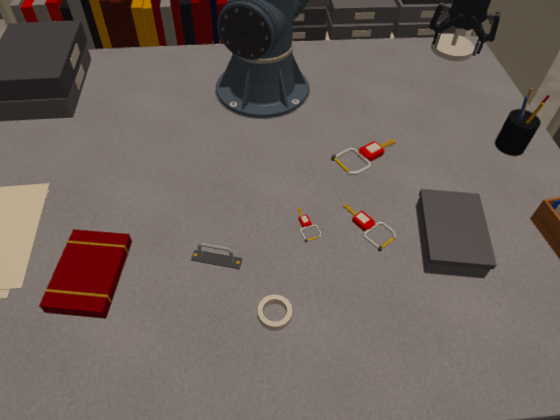

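Top view: three red-headed clips, at (177,299) large, (208,212) medium and (260,217) small. The eye is at (338,187), the box at (137,185), the ledger at (440,181) and the tape at (296,135). The medium one should be the job's clip, so I'll measure the heads and confirm with a crop.

```bash
cat > m.py <<'E'
from h import *
d=load('top')
m=mask(d,(0,170,110),(8,255,255))|mask(d,(172,170,110),(180,255,255))
m=cv2.morphologyEx(m,cv2.MORPH_CLOSE,np.ones((9,9)))
for i,s,c,l in blobs(m,40):
    if s[4]>1500: continue
    p=np.argwhere(l)[:,::-1].astype(np.float32)
    w=onplane(d,p,18)[:,:2].astype(np.float32)
    print(c,s[4],cv2.minAreaRect(w), 'mean',w.mean(0))
y=mask(d,(18,120,110),(32,255,255))
for i,s,c,l in blobs(y,4): 
    w=onplane(d,np.argwhere(l)[:,::-1],9)[:,:2]
    print('yel',c.round(),s[4],w.mean(0).round(1),w.min(0).round(),w.max(0).round())
# eye foot plate dark
z=d['pixels'][165:210,305:370].max(2); k=(z<75).astype(np.uint8)
for i,s,c,l in blobs(k,40):
    p=np.argwhere(l)[:,::-1]+[305,165]
    w=onplane(d,p,4)[:,:2].astype(np.float32); print('eye',c+[305,165],s[4],cv2.minAreaRect(w))
for n,(u,v) in {'c':(208,207),'e':(338,187)}.items():
    cv2.imwrite(f'pics/{n}.png',cv2.resize(d['pixels'][v-40:v+40,u-50:u+50,::-1],None,fx=4,fy=4,interpolation=2))
cv2.imwrite('pics/ce.png',np.hstack([cv2.imread('pics/c.png'),cv2.imread('pics/e.png')]))
E
python3 m.py
```

```text
[207.84020619 211.44845361] 194 ((535.0606689453125, 195.30435180664062), (45.1646842956543, 29.992040634155273), 35.83867263793945) mean [534.55066 195.26147]
[259.72413793 216.74137931] 58 ((522.5664672851562, 60.35057067871094), (27.982465744018555, 16.25595474243164), 15.454524040222168) mean [523.3709    60.484608]
[178.04961832 298.22519084] 262 ((310.0130310058594, 262.25616455078125), (41.642784118652344, 59.470455169677734), 28.108842849731445) mean [311.24576 259.86743]
yel [321. 182.] 7 [621.  -98.4] [ 619. -101.] [625. -96.]
yel [194. 188.] 32 [598.7 237. ] [588. 221.] [610. 252.]
yel [356. 192.] 5 [ 595.5 -190.4] [ 594. -194.] [ 597. -188.]
yel [256. 199.] 12 [571.9  72.2] [569.  62.] [575.  82.]
yel [217. 226.] 43 [499.2 171.3] [483. 160.] [517. 185.]
yel [262. 228.] 13 [495.8  53.4] [485.  51.] [506.  57.]
yel [213. 283.] 58 [351.7 175.7] [329. 164.] [374. 188.]
yel [156. 309.] 81 [282.3 315.7] [269. 292.] [298. 337.]
eye [338.13888889 188.12847222] 288 ((608.42919921875, -143.93865966796875), (105.33605194091797, 24.1920223236084), 73.68848419189453)
```

View pics/ce.png

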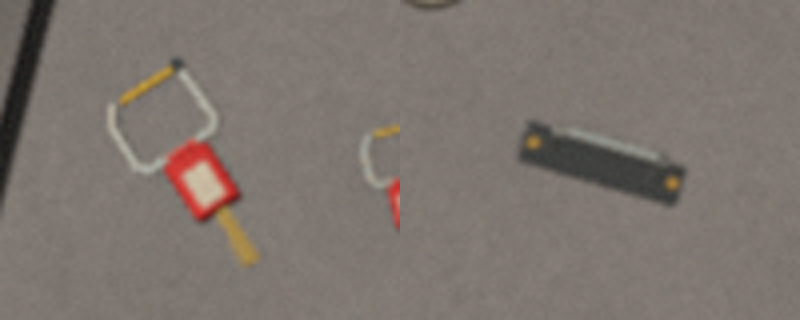

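The medium clip fits: its head measures 45 x 30 mm against 44 x 34 (the small one is 28 x 16, the large one 59 x 42). In the crop the dark gate pivot is on the hook's right and the nose on its left. Clip is at about (535,195) with heading 36°. The eye is at about (608,-144) with its y axis at 74°. I'll move above the clip.

```bash
python3 -m handwheel '50 -40 0 0 0 10; 100 -80 0 0 0 20; 150 -120 0 0 0 30; 200 -160 -10 0 0 40; 250 -200 -20 0 0 50' 0.3 40; python3 -m handwheel '35 -28 -10 0 0 6; 72 -57 -20 0 0 11; 72 -57 -20 0 0 11; 72 -57 -20 0 0 11'
python3 - <<'E'
from h import *
d=shot('wrist','w0.png');s=read_state();print(s['tcp_pos'],s['tool_rot'],s['finger_gap'],d['position'],s['contact_force'])
E
```

```text
time: 0.72
tcp_pos: [431.1, 278.4, 217.2]
tool_rot: [0.0, -0.192, 0.981, 0.0]
contact_force: [1.6, 0.8, -0.6]
finger_gap: 0.65
finger_force: 0.0
time: 1.23
tcp_pos: [501.6, 222.8, 197.2]
tool_rot: [-0.0, -0.282, 0.959, 0.0]
contact_force: [0.1, -0.5, 0.4]
finger_gap: 0.651
finger_force: 0.0
[501.37193444 223.22379334 197.48152737] [-1.11142477e-04 -2.82328529e-01  9.59317769e-01  8.32430976e-05] 0.6523564303347418 [430.69293348 177.61782654 339.04072962] [ 0.30006517  0.94323621 -0.6873334 ]
```

View pics/w0.png

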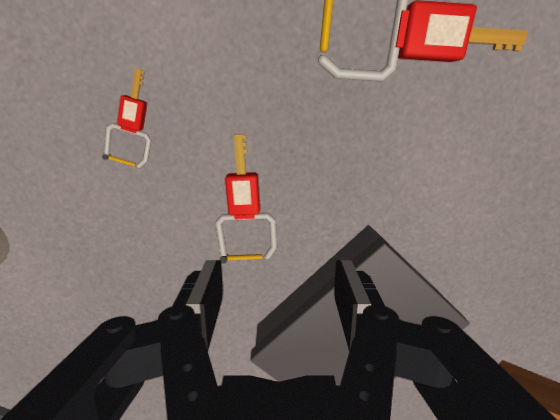

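Wrist view: the medium clip's head is at (242,195), with its hook below it and the gate at (243,257). The small clip is at (132,113), the large one at the upper right, and the box at the lower right.

```bash
cat > m2.py <<'E'
from h import *
import sys
def clip(d,near,zt=18):
    m=mask(d,(0,170,90),(8,255,255))|mask(d,(172,170,90),(180,255,255))
    m=cv2.morphologyEx(m,cv2.MORPH_CLOSE,np.ones((31,31)))
    b=min(blobs(m,100),key=lambda b:np.hypot(*(b[2]-near)))
    w=onplane(d,np.argwhere(b[3])[:,::-1],zt)[:,:2].astype(np.float32)
    print('head',b[2],cv2.minAreaRect(w))
    y=mask(d,(18,150,110),(32,255,255))
    for i,s,c,l in blobs(y,40):
        w=onplane(d,np.argwhere(l)[:,::-1],9)[:,:2].astype(np.float32)
        print('yel',c.round(),s[4],np.round(cv2.boxPoints(cv2.minAreaRect(w)),1).tolist())
if __name__=='__main__':
    clip(load('wrist'),np.array([242,195]))
E
python3 m2.py
```

```text
head [242.3495935  195.09016999] ((534.4900512695312, 200.06654357910156), (49.777793884277344, 33.21397018432617), 35.16082000732422)
yel [326.  25.] 422 [[338.1000061035156, 175.6999969482422], [341.70001220703125, 169.1999969482422], [377.3999938964844, 188.89999389648438], [373.79998779296875, 195.39999389648438]]
yel [499.  37.] 901 [[264.1000061035156, 337.8999938964844], [287.79998779296875, 294.70001220703125], [302.0, 302.5], [278.3999938964844, 345.70001220703125]]
yel [136.  83.] 198 [[481.70001220703125, 59.099998474121094], [483.6000061035156, 51.79999923706055], [508.79998779296875, 58.5], [506.79998779296875, 65.80000305175781]]
yel [240. 153.] 354 [[479.5, 169.3000030517578], [486.0, 160.0], [519.0, 183.10000610351562], [512.5, 192.39999389648438]]
yel [122. 161.] 93 [[566.4000244140625, 89.19999694824219], [574.0, 62.599998474121094], [577.5, 63.599998474121094], [569.9000244140625, 90.19999694824219]]
yel [245. 257.] 160 [[585.2000122070312, 254.8000030517578], [609.0, 221.89999389648438], [614.0, 225.5], [590.0999755859375, 258.29998779296875]]
```

```bash
python3 -m handwheel '32 -24 -40 0 0 2; 32 -24 -100 0 0 2; 32 -24 -150 0 0 2; 32 -24 -170 0 0 2; 32 -24 -185 0 0 2'; python3 -m handwheel '0 0 -9 0 0 0; 0 0 -9 0 0 0'
python3 - <<'E'
from h import *
from m2 import clip
d=shot('wrist','w1.png');s=read_state();print(s['tcp_pos'],s['contact_force'],s['finger_gap'])
clip(d,np.array([280,250]))
E
```

```text
time: 1.9
tcp_pos: [533.2, 199.6, 11.8]
tool_rot: [-0.0, -0.3, 0.954, 0.0]
contact_force: [0.3, -0.1, 0.7]
finger_gap: 0.65
finger_force: 0.0
time: 2.15
tcp_pos: [533.9, 199.0, 3.6]
tool_rot: [0.0, -0.299, 0.954, -0.0]
contact_force: [0.3, -0.6, -0.2]
finger_gap: 0.65
finger_force: 0.0
[534.17641027 199.09514676   4.01623248] [-0.10928075  0.48915095  0.39910534] 0.6496470935699327
head [276.35876623 284.93483302] ((532.5239868164062, 197.6540069580078), (51.70549774169922, 32.53475570678711), 35.17671203613281)
yel [22. 24.] 963 [[488.1000061035156, 62.0], [490.29998779296875, 54.0], [509.0, 58.900001525878906], [506.79998779296875, 66.9000015258789]]
yel [277. 192.] 1922 [[479.20001220703125, 169.39999389648438], [486.0, 159.6999969482422], [519.5999755859375, 183.1999969482422], [512.7999877929688, 193.0]]
yel [ 17. 205.] 281 [[565.0999755859375, 89.80000305175781], [569.0, 75.5], [572.7999877929688, 76.5], [568.9000244140625, 90.80000305175781]]
```

View pics/w1.png

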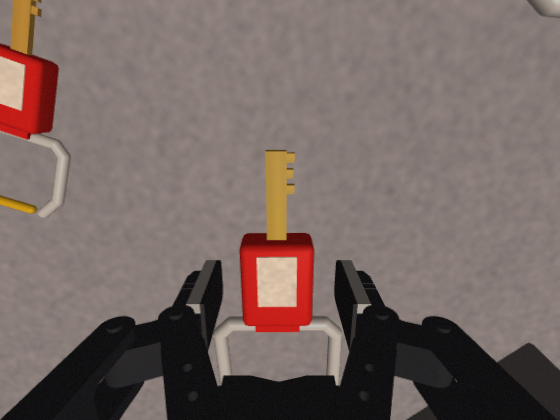

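The fingers straddle the head (276,285) and are aligned with it, so I'll close and lift a little.

```bash
python3 -m handwheel '0 0 -1 0 0 0; 0 0 -1 0 0 0; 0 0 -1 0 0 0; 0 0 -1 0 0 0' -1 60;python3 -m handwheel '0 0 0 0 0 0; 0 0 30 0 0 0; 0 0 80 0 0 0; 0 0 80 0 0 0'
```

```text
time: 2.7
tcp_pos: [534.5, 199.0, 3.3]
tool_rot: [0.001, -0.299, 0.954, 0.0]
contact_force: [-1.8, 0.2, 7.0]
finger_gap: 0.382
finger_force: 60.5
time: 3.2
tcp_pos: [536.3, 199.6, 86.3]
tool_rot: [0.003, -0.299, 0.954, 0.0]
contact_force: [0.7, 0.2, -2.6]
finger_gap: 0.381
finger_force: 60.2
```

```bash
python3 -m handwheel '-8 -55 0 0 0 -9; -15 -110 0 0 0 -18; -22 -165 0 0 0 -27; -30 -220 0 0 0 -36; -37 -275 0 0 0 -45'; python3 -m handwheel '0 0 0 0 0 0; 0 0 0 0 0 0'
python3 - <<'E'
from h import *
s=read_state();print(s['tcp_pos'],s['tool_rot'],s['finger_gap'])
q=s['tool_rot'];print(R.from_quat([q[1],q[2],q[3],q[0]]).as_matrix().round(3))
E
```

```text
time: 3.82
tcp_pos: [496.1, -77.9, 82.0]
tool_rot: [-0.0, 0.091, 0.996, -0.0]
contact_force: [1.7, -0.5, -1.1]
finger_gap: 0.38
finger_force: 60.2
time: 4.08
tcp_pos: [496.7, -76.1, 82.0]
tool_rot: [-0.0, 0.089, 0.996, 0.0]
contact_force: [-0.6, -0.1, -1.0]
finger_gap: 0.377
finger_force: 60.3
[496.67307194 -76.13271441  82.03154535] [-2.42952549e-04  8.87355515e-02  9.96055178e-01  1.55855576e-04] 0.3773298645908638
[[-0.984  0.177 -0.   ]
 [ 0.177  0.984  0.   ]
 [ 0.001  0.    -1.   ]]
```

```bash
python3 -m handwheel '-3 -40 0 0 0 -3; -6 -80 0 0 0 -5.5; -6 -80 0 0 0 -5.5; -6 -80 0 0 0 -5.5'
python3 - <<'E'
from h import *
d=shot('wrist');t=shot('top');c=shot('scene')
a=d['pixels'];b=cv2.resize(t['pixels'][130:250,270:430],(560,420),interpolation=2)
cv2.imwrite('pics/p1.png',cv2.resize(np.hstack([a,b])[:,:,::-1],(800,300),interpolation=3))
s=read_state();print(s['tcp_pos'],s['tool_rot'])
E
```

```text
time: 4.58
tcp_pos: [491.0, -155.1, 82.2]
tool_rot: [-0.0, 0.136, 0.991, 0.0]
contact_force: [0.6, 1.1, -0.8]
finger_gap: 0.381
finger_force: 60.5
[ 491.04864905 -155.07031602   82.33323667] [-9.83803890e-05  1.35513951e-01  9.90775430e-01  8.63805761e-05]
```

View pics/p1.png

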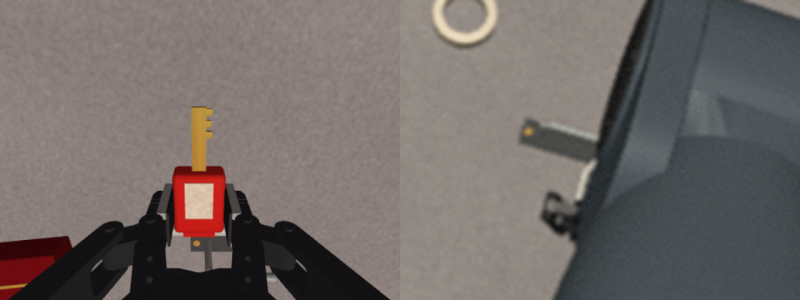

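Left half: the clip is held squarely, with the key at (200,150). Right half: the arm hides the eye from the top camera, so I'll lower the clip and use the scene camera.

```bash
python3 -m handwheel '0 0 -40 0 0 0; 0 0 -70 0 0 0; 0 0 -78 0 0 0; 0 0 -78 0 0 0'
python3 - <<'E'
from h import *
c=shot('scene')
cv2.imwrite('pics/p2.png',cv2.resize(c['pixels'][170:290,150:310,::-1],(800,600),interpolation=2))
E
```

```text
time: 5.22
tcp_pos: [491.0, -155.7, 4.8]
tool_rot: [-0.0, 0.136, 0.991, 0.0]
contact_force: [0.3, -0.3, -1.5]
finger_gap: 0.382
finger_force: 60.5
```

View pics/p2.png

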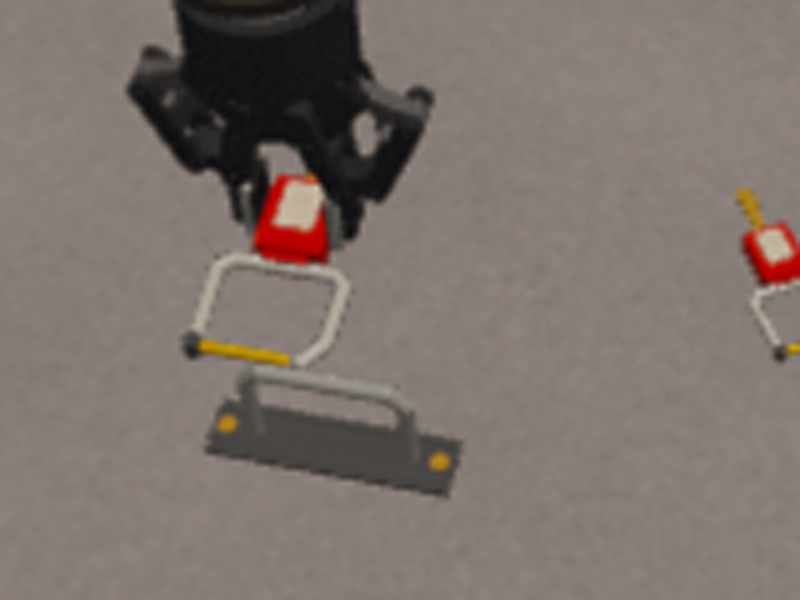

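The scene crop shows the hook ahead of the gripper: gate from its pivot at (192,345) to its tip at (290,358). The leg feet are at about (257,432) for the right leg and (410,463) for the left, and the bolts at (228,424) and (440,462). I'll work out the leg positions relative to the clip.

Run:
```python
from h import *
c=load('scene');f=lambda p:np.array(p)/5+[150-.4,170-.4]
g=onplane(c,[f((192,345)),f((290,358))],9)[:,:2]
e=onplane(c,[f(p) for p in((257,432),(410,463),(228,424),(440,462))],4)[:,:2]
print('pivot,tip',g.round(1)); print('feetR,L,boltsR,L',e.round(1))
y=mask(c,(18,120,110),(32,255,255))
for i,s,ce,l in blobs(y,4):
    if 180<ce[0]<245 and 230<ce[1]<270: print('yel',ce,s[4],onplane(c,[ce],9 if ce[1]<245 else 4)[0].round(1))
b=(e[3]-e[2]);b/=np.linalg.norm(b);ang=np.degrees(np.arctan2(b[1],b[0]));
p=g[1]-g[0];print('eye y ang',ang,'gate ang',np.degrees(np.arctan2(p[1],p[0])))
m=(e[2]+e[3])/2;L=m-35*b;print('right leg from bolts',L,'centre',m)
s=read_state();t=s['tcp_pos'][:2];q=s['tool_rot'];yv=R.from_quat([q[1],q[2],q[3],q[0]]).as_matrix()[:2,1];xv=np.array([yv[1],-yv[0]])
for n,v in(('pivot',g[0]),('tip',g[1]),('legR foot',e[0]),('legR bolts',L)):print(n,'in tool-clip axes',((v-t)@xv).round(1),((v-t)@yv).round(1))
```

```text
pivot,tip [[ 556.  -202.2]
 [ 566.3 -158.3]]
feetR,L,boltsR,L [[ 601.3 -173. ]
 [ 622.2 -106.5]
 [ 596.2 -185.8]
 [ 622.6  -93.5]]
yel [198.35416667 240.14583333] 48 [ 561.9 -178.9    9. ]
yel [195.   254.25] 12 [ 595.8 -186.2    4. ]
yel [237.5 262. ] 12 [622.6 -93.7   4. ]
eye y ang 74.04621216420996 gate ang 76.82695900029525
right leg from bolts [ 599.79231723 -173.28680222] centre [ 609.41248571 -139.63487272]
pivot in tool-clip axes 74.7 -27.1
tip in tool-clip axes 72.7 17.9
legR foot in tool-clip axes 110.4 13.2
legR bolts in tool-clip axes 109.0 12.5
```

```bash
python3 -m handwheel '5 0 0 0 0 0; 15 -2 0 0 0 0; 25 -4 0 0 0 0; 35 -7 0 0 0 0; 44 -9 0 0 0 0'; python3 -m handwheel '0 0 0 0 0 0'
python3 - <<'E'
from h import *
c=shot('scene')
cv2.imwrite('pics/p3.png',cv2.resize(c['pixels'][170:290,150:310,::-1],(800,600),interpolation=2))
E
```

```text
time: 5.9
tcp_pos: [535.3, -165.4, 4.2]
tool_rot: [-0.0, 0.137, 0.991, 0.0]
contact_force: [-3.7, 1.1, -0.7]
finger_gap: 0.377
finger_force: 60.5
time: 6.02
tcp_pos: [535.3, -165.6, 4.2]
tool_rot: [-0.0, 0.137, 0.991, -0.0]
contact_force: [-2.2, -1.8, -0.5]
finger_gap: 0.385
finger_force: 60.5
```

View pics/p3.png

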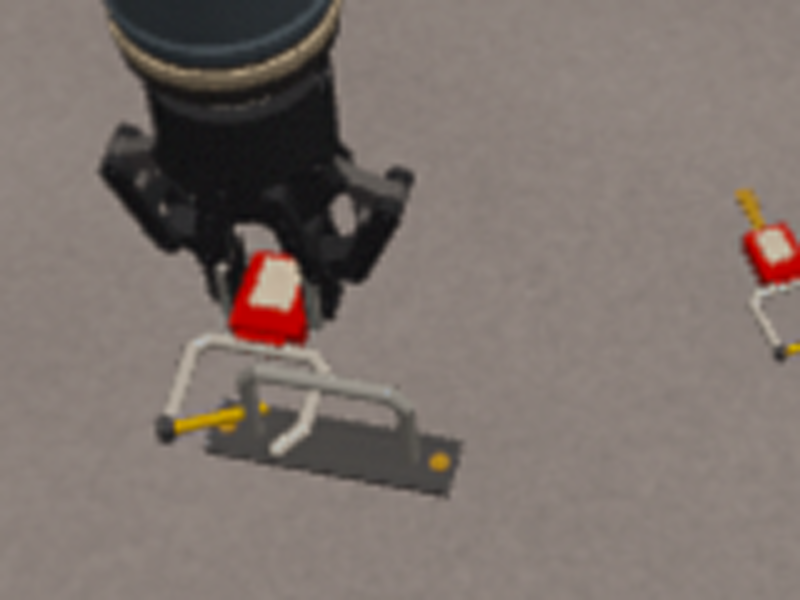

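The gate is pressed inward by the right leg (252,410), the nose (280,450) has passed beside it, and forces are small. Pushing on.

```bash
python3 -m handwheel '8 -2 0 0 0 0; 16 -4.5 0 0 0 0; 24 -7 0 0 0 0; 25 -7 0 0 0 0; 25 -7 0 0 0 0'
python3 - <<'E'
from h import *
c=shot('scene')
cv2.imwrite('pics/p4.png',cv2.resize(c['pixels'][170:290,150:310,::-1],(800,600),interpolation=2))
E
```

```text
time: 6.7
tcp_pos: [560.1, -172.2, 4.4]
tool_rot: [0.0, 0.137, 0.991, 0.0]
contact_force: [-0.1, -0.4, -0.1]
finger_gap: 0.38
finger_force: 60.5
```

View pics/p4.png

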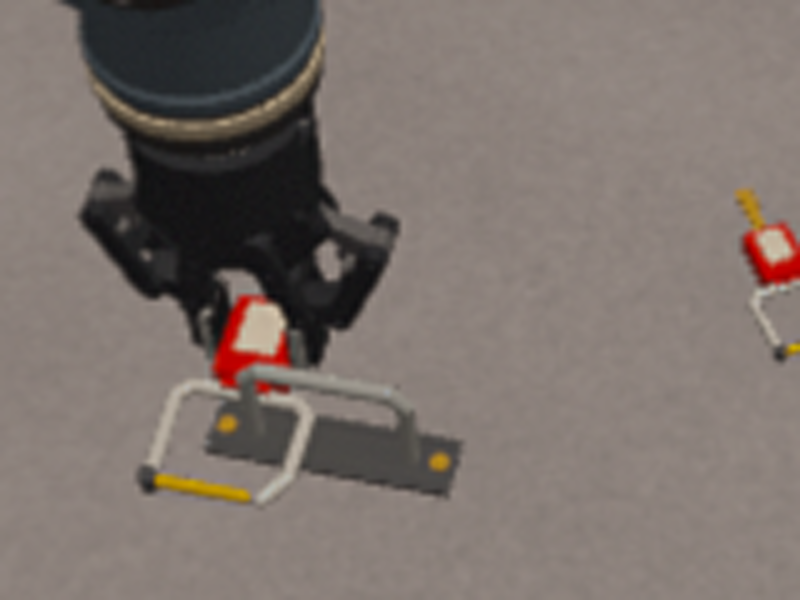

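The gate has snapped shut (150–250, 480–495) behind the right leg. I'll back off a little, set the clip down, release and lift.

```bash
python3 -m handwheel '-5 1.5 0 0 0 0; -5 1.5 -2 0 0 0; -5 1.5 -2 0 0 0'; python3 -m handwheel '0 0 0 0 0 0; 0 0 0 0 0 0; 0 0 0 0 0 0; 0 0 0 0 0 0' 0.3; python3 -m handwheel '0 0 15 0 0 0; 0 0 60 0 0 0; 0 0 110 0 0 0; -40 20 150 0 0 0; -80 40 170 0 0 0';python3 -m handwheel '0 0 0 0 0 0; 0 0 0 0 0 0;0 0 0 0 0 0; 0 0 0 0 0 0'
python3 - <<'E'
from h import *
c=shot('scene')
cv2.imwrite('pics/p5.png',cv2.resize(c['pixels'][170:290,150:310,::-1],(800,600),interpolation=2))
E
```

```text
time: 7.12
tcp_pos: [554.2, -170.5, 3.3]
tool_rot: [-0.0, 0.137, 0.991, 0.0]
contact_force: [-9.5, 3.0, 19.1]
finger_gap: 0.381
finger_force: 62.9
time: 7.62
tcp_pos: [554.9, -170.7, 2.3]
tool_rot: [-0.0, 0.137, 0.991, 0.0]
contact_force: [0.2, -0.0, 0.3]
finger_gap: 0.648
finger_force: 0.0
time: 8.25
tcp_pos: [474.8, -130.6, 175.4]
tool_rot: [0.002, 0.137, 0.991, -0.0]
contact_force: [0.7, 0.4, 1.0]
finger_gap: 0.647
finger_force: 0.0
time: 8.75
tcp_pos: [475.1, -130.9, 171.8]
tool_rot: [-0.001, 0.137, 0.991, 0.0]
contact_force: [0.1, 0.7, 0.2]
finger_gap: 0.652
finger_force: 0.0
```

View pics/p5.png

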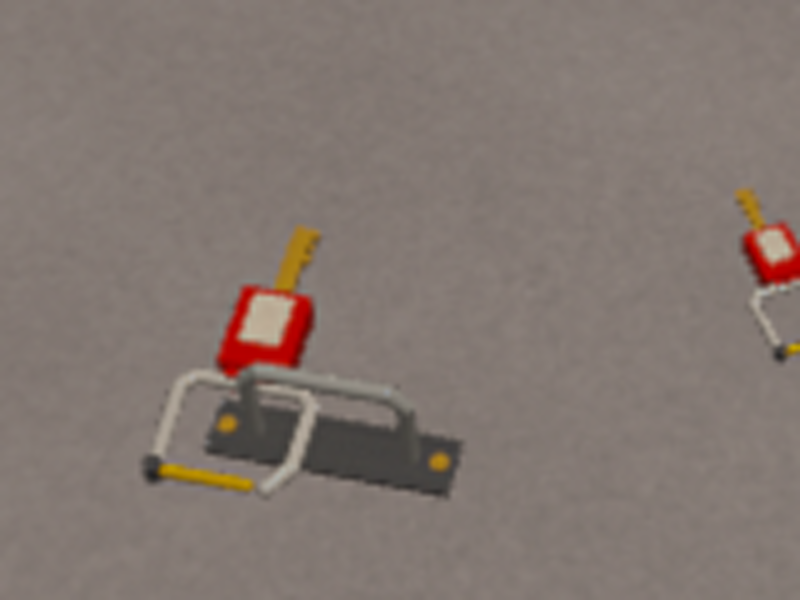

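The clip lies flat and released, with the right leg inside its loop and the gate shut. The arm is clear of everything, so I'm handing in.

```bash
python3 -c "from station import *;print(hand_in())"
```

```text
the job is handed in; nothing more can be done
None
```

The medium key clip is hooked on the eye's right leg, gate snapped shut, lying flat and released with the arm clear. I handed it in at about 9 s; no verdict came back, and I didn't re-measure the box, ledger or tape, though no move went near them.

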